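# Stack up the tiered lunch box

### The arm

A 6-joint arm with a two-finger parallel gripper is mounted at the origin on a cart in front of the work surface, level with it; the furniture and walls round the work are solid. World frame = base frame: x ahead of the robot, y to its left, z up, the work surface at z = 0. Lengths are in m, angles in degrees, forces in N, time in s.
With the tool pointing down it reaches from about 0.275 to 0.85 m from the base axis. Payload 5.2 kg.
Tool frame: the origin (TCP) lies at the centre of the arm's flange, where the gripper is bolted on; the fingertips stand 173 mm ahead of it and the grasp point (between the pads) lies 155 mm ahead of it; z points along the fingers, y is the line along which they close (so a half turn about z gives the same grasp; the last joint's range is limited). The gripper opens to 85 mm and grips with 20 to 120 N. Pads are 22 mm wide; open, the fingers measure 114 mm over their backs; the gripper's body (76 mm by 85 mm) begins 54 mm behind the grasp point. The pads swing forward as they close: fully open they stand 13 mm farther back than shut.
Start: joints at [-75.848, 14.817, 87.949, -0, 77.235, -11.62], TCP at [0.239, -0.495, 0.405] pointing down, gripper open.
Joint ranges: [-179.93, 179.93], [-52.35, 119.4], [10.71, 147.94], [-69.91, 249.91], [12.55, 155.21], [-178.61, 178.61]. Speed limits (degrees/s): [147.25, 147.25, 180, 180, 180, 180].

### API

Orientations are given as a 3x3 rotation matrix whose columns are the frame's x, y, z axes.
In Python, from rig import * gives the robot as it stands.
- The arm moves only by the tool servo_tool, never from a script. Its argument "deltas" is a list of rows, each a list of 7 numbers: the opening, from 0 (shut) to 1 (fully open), then the shift along the tool's x, y, z normalised to -1 to 1, where 1 is 0.4 m, then the turn, a rotation vector about the tool's x, y, z normalised to -1 to 1, where 1 is 180 degrees. A call has 1 to 8 rows; each row is the pose to reach, as a shift and turn from the pose commanded when the call began, along the tool's axes at that moment, turning the shorter way round; what a row does not reach only later rows make up. A row lasts 1/8 s, in which the tool goes at most 62.5 mm and 10.7 degrees, less where a joint would pass 70% of its speed; a pose out of reach is approached as far as the arm can. A call with a number of a shift or a turn outside -1 to 1 is refused whole. A call with a gripper value outside its range is refused whole. The fingers move at their own pace and stop on an object; the grip force is fixed at half the most. Time passes only in rows, so rows that repeat a pose let the fingers close. It gives the time, the measured TCP pose, the force, the opening and the grip force at its end, in the units of the state.
- get_obs(): the state, without advancing time (a new reading comes with each control period).
- camera(name): name is "scene" or "top" or "wrist"; returns a dict with "color" (420x560x3 uint8, red, green, blue), "range_z" (420x560 float32, m along the optical axis (not along the pixel's ray), 0 where there is no reading), "fovy" (degrees; the focal length in pixels is half the picture's height over the tangent of half this angle, whatever the lens; pixels are square), "cx", "cy" (the principal point, pixels), "R" (3x3) and "t" (3): a world point X has camera coordinates R X + t. Camera axes: x right, y down, z forward; pixel columns grow to the right and rows downward; lengths in m; the calibration is good to about 2 mm. The wrist camera is an equidistant fisheye: a pixel r from the principal point sees the ray r / f radians off the axis. A picture is of the moment at which its call begins.
- sign_off(): hands the job in; it is judged then, once.
The state is a dict: "time_s": time; "qpos": joint angles; "joint_vel": joint speeds; "joint_torque": joint torques, N m; "ee_pos": TCP position; "orientation": TCP orientation; "ft_force": force on the tool from outside, world axes, zero at the start; "torque": the same for the moment, N m; "finger_gap": finger opening in m; "gripper_force": force on a finger pad.
Only numpy, scipy, OpenCV 4.12 (cv2) and the standard library are available. Lean on these libraries where they do the work, as an engineer would, in place of code of your own. Each camera call takes 0.05 s, during which the arm holds its last target. There are 200 camera calls.

### The job

Put the steel lunch box together on its dark wooden base: the deepest tier at the bottom, the middle one on that, the shallowest on top, and finally the lid, each seated fully home and upright in the one below. Leave the finished stack standing and do not shift or knock over the salt shaker, spice jar and tins that stand among the parts.

Things in the scene. Friction and masses are not known exactly. Their poses are not given: they have to be found in the camera images.
- lunch_base: low round dark wooden base of the lunch box, 84 mm across, 14 mm high, with a round recess in the middle of its top, 58 mm wide and 10 mm deep, that takes a tier's foot; fixed to the worktop. Origin: centre of its underside, z up
- tier_deep: deepest of three round open steel tiers, 90 mm tall, 64 mm across, 3 mm wall, mouth 58 mm. Straight wall from 8.5 mm up; below it a tapered foot 8.5 mm high, 42 mm wide at the bottom, 54 at the top, drops into a tier's mouth or the base's recess until its flat shoulder rests on the rim. Starts upright on the worktop; loose, 0.1 kg. Origin: centre of the foot's underside; z up
- tier_middle: middle-height of three round open steel tiers, 66 mm tall, 64 mm across, 3 mm wall, mouth 58 mm. Straight wall from 8.5 mm up; below it a tapered foot 8.5 mm high, 42 mm wide at the bottom, 54 at the top, drops into a tier's mouth or the base's recess until its flat shoulder rests on the rim. Starts upright on the worktop; loose, 0.1 kg. Origin: centre of the foot's underside; z up
- tier_shallow: shallowest of three round open steel tiers, 46 mm tall, 64 mm across, 3 mm wall, mouth 58 mm. Straight wall from 8.5 mm up; below it a tapered foot 8.5 mm high, 42 mm wide at the bottom, 54 at the top, drops into a tier's mouth or the base's recess until its flat shoulder rests on the rim. Starts upright on the worktop; loose, 0.1 kg. Origin: centre of the foot's underside; z up
- lunch_lid: flat round steel lid, 64 mm across, with a black upright round knob on top, 19 mm in diameter, from 14 to 37 mm above the origin: grip there. Below its flange the same tapered foot as on the tiers (8.5 mm high), on which it starts, upright on the worktop. Origin: centre of the foot's underside; z up. Loose, 0.06 kg
- salt_shaker: clear glass salt shaker with a grey top, 44 mm across, 90 mm tall. Bystander, loose, stands upright, not to be moved. Origin: centre of its underside; z up
- spice_jar: glass spice jar with a mustard-coloured cap, 42 mm across, 96 mm tall. Bystander, loose, stands upright, not to be moved. Origin: centre of its underside; z up
- food_tin: small food tin with a paper label, 57 mm across, 72 mm tall. Bystander, loose, stands upright, not to be moved. Origin: centre of its underside; z up
- spice_tin: round dark spice tin with a flat black lid, closed, 69 mm across, 70 mm tall. Bystander, loose, stands upright, not to be moved. Origin: centre of its underside; z up

How it is judged (in metres and radians):
At the end, for the whole second after the job is handed in: Deep tier seated in the base, middle tier in the deep one, shallow tier in the middle one, lid on the shallow one: each within 8 mm of the axis of the one below, within 4 mm of its fully seated height and within 0.08 rad of upright; all at rest (horizontal distance between tier_deep and lunch_base below 0.008 m and z of tier_deep in the frame of lunch_base between 0.0015 and 0.0095 m and horizontal distance between tier_middle and tier_deep below 0.008 m and z of tier_middle in the frame of tier_deep between 0.0775 and 0.0855 m and horizontal distance between tier_shallow and tier_middle below 0.008 m and z of tier_shallow in the frame of tier_middle between 0.0535 and 0.0615 m and horizontal distance between lunch_lid and tier_shallow below 0.008 m and z of lunch_lid in the frame of tier_shallow between 0.0335 and 0.0415 m and angle between each of tier_deep, tier_middle, tier_shallow, lunch_lid's own z axis and vertical below 0.08 rad and linear speed of each of tier_deep, tier_middle, tier_shallow, lunch_lid below 0.02 m/s); the robot touches nothing.
It fails at once if the salt shaker is shifted by more than 25 mm or tipped (distance of salt_shaker from where it was at the start of the episode above 0.025 m or angle between salt_shaker's own z axis and vertical above 0.4 rad).
It fails at once if the spice jar is shifted by more than 25 mm or tipped (distance of spice_jar from where it was at the start of the episode above 0.025 m or angle between spice_jar's own z axis and vertical above 0.4 rad).
It fails at once if the food tin is shifted by more than 25 mm or tipped (distance of food_tin from where it was at the start of the episode above 0.025 m or angle between food_tin's own z axis and vertical above 0.4 rad).
It fails at once if the spice tin is shifted by more than 25 mm or tipped (distance of spice_tin from where it was at the start of the episode above 0.025 m or angle between spice_tin's own z axis and vertical above 0.4 rad).
It also fails if it takes over 112 s, if anything falls off the work surface, if the arm or the gripper's body presses on something with over 40 N, if the wrist force passes 120 N, or if a joint passes its speed limit or range.

## Working session

There is one attempt and no reset: what is moved stays moved. The work goes in short steps, Python scripts to look and compute and a tool call to move; the robot and the scene stay as the last step left them, time stands still between calls to the robot, and variables do not carry over. Pictures are saved under pics/ and viewed, at most 14 in all, crops included, and the job is handed in when it is done.

Besides the shell and the picture viewer there is one more tool, called as name([rows], argument=value, ...), one row to a line, values as JSON. servo_tool: Moves the arm, as the interface text tells. Scaled input: -1 to 1 covers 0.4 m each way for a shift and 180 degrees each way for a turn. Its arguments: {"type":"object","properties":{"deltas":{"type":"array"}},"required":["deltas"]}

```bash
mkdir -p pics
cat > h.py <<'E'
from rig import *
import numpy as np, cv2
def pts(c):
    h,w=c["range_z"].shape; f=h/2/np.tan(np.radians(c["fovy"]/2))
    u,v=np.meshgrid(np.arange(w),np.arange(h)); z=c["range_z"]
    P=np.stack([(u-c["cx"])/f*z,(v-c["cy"])/f*z,z],-1)
    return (P-c["t"])@c["R"]
E
python3 - <<'E'
from h import *
o=get_obs(); print(o["time_s"],o["ee_pos"],o["orientation"],o["finger_gap"])
for n in("top","scene"):
    c=camera(n); cv2.imwrite(f"pics/{n}0.png",c["color"][:,:,::-1]); np.save(n+".npy",c,allow_pickle=True)
    print(n,c["fovy"],-c["R"].T@c["t"],c["R"][2])
    P=pts(c); m=((P[...,2]>.008)&(P[...,2]<.2)&(c["range_z"]>0)&(P[...,0]>.15)&(P[...,0]<.9)).astype(np.uint8)
    k,l,s,_=cv2.connectedComponentsWithStats(m)
    for i in range(1,k):
        if s[i,4]>60:
            q=P[l==i]; print(s[i],q.min(0).round(3),q.max(0).round(3))
E
```

```text
0.0 [ 0.23909146 -0.49507421  0.40387864] [[ 9.00534465e-01  4.34784412e-01 -4.39399807e-04]
 [ 4.34784480e-01 -9.00532837e-01  1.75100678e-03]
 [ 3.65616498e-04 -1.76788617e-03 -9.99998370e-01]] 0.08538708502056543
top 55.807533436133546 [ 0.4138979  -0.03652329  0.86779596] [ 0.19110609 -0.00877236 -0.98153019]
[  338    32   222   117 16998] [ 0.732 -0.685  0.008] [ 0.9   -0.179  0.199]
[   0   57  246  156 7311] [0.592 0.035 0.008] [0.9   0.571 0.12 ]
[ 279   58   51   61 1950] [ 0.807 -0.142  0.008] [ 0.899 -0.044  0.2  ]
[ 214  137   34   41 1046] [0.667 0.028 0.008] [0.732 0.093 0.095]
[275 152  30  33 779] [ 0.65  -0.097  0.009] [ 0.714 -0.034  0.05 ]
[ 454  180   55   38 1256] [ 0.572 -0.483  0.008] [ 0.63  -0.431  0.154]
[369 194  37  35 961] [ 0.549 -0.303  0.009] [ 0.614 -0.239  0.071]
[245 198  38  38 612] [ 0.536 -0.048  0.008] [0.619 0.033 0.021]
[316 200  36  37 993] [ 0.532 -0.189  0.008] [ 0.6   -0.121  0.074]
[188 205  24  22 408] [0.554 0.105 0.008] [0.594 0.144 0.092]
[   0  231   61   80 4040] [0.382 0.399 0.008] [0.539 0.539 0.097]
[279 253  24  24 436] [ 0.447
[... 636 characters left out ...]
[ 0.53  -0.302  0.008] [ 0.611 -0.119  0.074]
[  31  146  134  274 6828] [0.594 0.035 0.008] [0.9   0.564 0.108]
[239 169  26  28 606] [ 0.648 -0.095  0.008] [ 0.713 -0.031  0.049]
[ 196  183   31   42 1050] [0.665 0.03  0.009] [0.73  0.094 0.093]
[312 198  22  39 657] [ 0.446 -0.083  0.008] [ 0.488 -0.038  0.1  ]
[253 207  35  29 469] [ 0.534 -0.048  0.008] [0.617 0.037 0.019]
[225 237  20  31 493] [0.552 0.113 0.008] [0.589 0.15  0.091]
[399 259  12  52 113] [0.223 0.026 0.162] [0.253 0.12  0.2  ]
[281 260  29  26 600] [0.417 0.041 0.008] [0.479 0.104 0.04 ]
[ 238  290   30   42 1013] [0.427 0.18  0.008] [0.484 0.237 0.074]
[  94  379   98   41 2939] [0.41  0.401 0.019] [0.539 0.51  0.097]
```

View pics/top0.png

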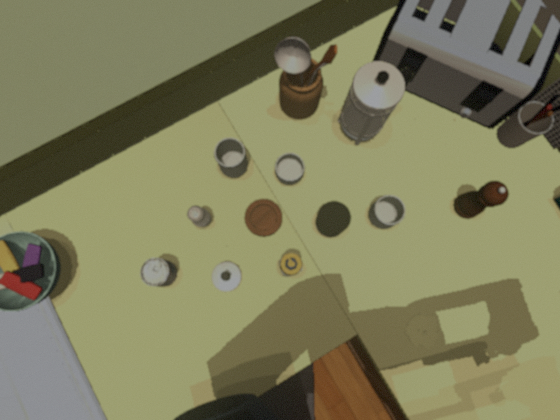

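View pics/scene0.png

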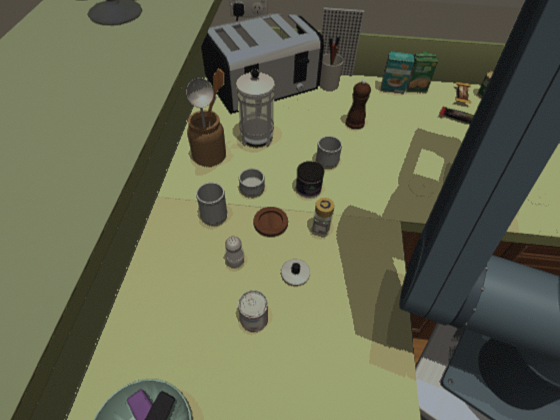

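Top view: base (263,217), deep tier (231,158), shallow (289,170), middle (387,212), lid (227,277), spice tin (333,218), salt shaker (199,216), spice jar (290,264) and food tin (157,271). The scene view agrees. Next I'll refine the centres with rim circle fits.

```bash
cat >> h.py <<'E'
from scipy.optimize import least_squares
def fit(P,c0,r,z0,z1,rad):
    m=(P[...,2]>z0)&(P[...,2]<z1)&(np.hypot(P[...,0]-c0[0],P[...,1]-c0[1])<rad)
    q=P[m]
    s=least_squares(lambda c:np.hypot(q[:,0]-c[0],q[:,1]-c[1])-r,c0,loss="soft_l1",f_scale=.002)
    return s.x.round(4),len(q),np.abs(s.fun).mean().round(4),q[:,2].max().round(3)
def go(target,grasp=.155):
    "print tool-axis normalised shift for grasp point to reach target (world)"
    o=get_obs(); R=np.array(o["orientation"]); d=np.array(target)+[0,0,grasp]-o["ee_pos"]
    print(target,"d",d.round(4),"norm",(R.T@d/.4).round(4))
E
python3 - <<'E'
from h import *
T=dict(base=((.577,-.006),.0355,.009,.03,.06),deep=((.699,.061),.0305,.085,.1,.05),middle=((.581,-.271),.0305,.06,.08,.05),shallow=((.681,-.065),.0305,.042,.06,.05),knob=((.449,.072),.007,.03,.05,.03),lid=((.449,.072),.022,.009,.025,.05))
for n in("top","scene"):
    P=pts(np.load(n+".npy",allow_pickle=True).item())
    for k,a in T.items(): print(n,k,*fit(P,*a))
go((.699,.061,.25)); go((.699,.061,.07))
E
```

```text
top base [ 0.5769 -0.0076] 611 0.0034 0.021
top deep [0.6991 0.0595] 196 0.0009 0.095
top middle [ 0.5808 -0.2707] 212 0.001 0.071
top shallow [ 0.6815 -0.0658] 158 0.0009 0.05
top knob [0.4496 0.0714] 66 0.0019 0.041
top lid [0.4498 0.0717] 636 0.0053 0.024
scene base [ 0.575  -0.0045] 448 0.0035 0.019
scene deep [0.6976 0.062 ] 160 0.001 0.093
scene middle [ 0.58   -0.2689] 140 0.0012 0.069
scene shallow [ 0.6806 -0.0634] 113 0.001 0.049
scene knob [0.4475 0.0743] 60 0.0016 0.04
scene lid [0.4484 0.0724] 528 0.0056 0.024
(0.699, 0.061, 0.25) d [0.4599 0.5561 0.001 ] norm [ 1.6398e+00 -7.5210e-01 -8.0000e-04]
(0.699, 0.061, 0.07) d [ 0.4599  0.5561 -0.179 ] norm [ 1.6397 -0.7514  0.4492]
```

servo_tool([
  [1,1,-0.46,0,0,0,0],
  [1,1,-0.46,0,0,0,0],
  [1,1,-0.46,0,0,0,0],
  [1,1,-0.46,0,0,0,0],
  [1,1,-0.46,0,0,0,0],
  [1,1,-0.46,0,0,0,0],
  [1,1,-0.46,0,0,0,0],
  [1,1,-0.46,0,0,0,0],
])

```text
time_s: 1.1
ee_pos: [0.5211, -0.1521, 0.4042]
orientation: [[0.898, 0.44, -0.0], [0.44, -0.898, 0.001], [0.0, -0.001, -1.0]]
ft_force: [0.0, -1.0, 0.0]
finger_gap: 0.0854
gripper_force: 0.0
```

Run:
```python
from h import *
P=np.concatenate([pts(np.load(n+".npy",allow_pickle=True).item()).reshape(-1,3) for n in("top","scene")])
for nm,c in(("deep",(.698,.061)),("sh",(.681,-.065)),("base",(.576,-.006))):
  d=np.hypot(P[:,0]-c[0],P[:,1]-c[1])
  for z in(.1,.2,.3):
    q=P[(P[:,2]>z)&(P[:,2]<.6)&(P[:,0]>.3)]; e=np.hypot(q[:,0]-c[0],q[:,1]-c[1]); i=e.argmin(); print(nm,z,q[i].round(3),e[i].round(3))
o=get_obs();print(o["time_s"],o["ee_pos"])
go((.6984,.0608,.25)); go((.6984,.0608,.07))
```

```text
deep 0.1 [0.775 0.116 0.264] 0.095
deep 0.2 [0.775 0.116 0.264] 0.095
deep 0.3 [ 1.202 -0.155  0.301] 0.548
sh 0.1 [ 0.806 -0.077  0.209] 0.126
sh 0.2 [ 0.806 -0.077  0.209] 0.126
sh 0.3 [ 1.202 -0.155  0.301] 0.529
base 0.1 [ 0.479 -0.058  0.101] 0.11
base 0.2 [0.775 0.116 0.264] 0.234
base 0.3 [ 1.202 -0.155  0.301] 0.644
1.1 [ 0.52109804 -0.15206024  0.40416821]
(0.6984, 0.0608, 0.25) d [0.1773 0.2129 0.0008] norm [ 0.6323 -0.2827 -0.0014]
(0.6984, 0.0608, 0.07) d [ 0.1773  0.2129 -0.1792] norm [ 0.632  -0.2821  0.4486]
```

servo_tool([
  [1,0.632,-0.282,0,0,0,0],
  [1,0.632,-0.282,0,0,0,0],
  [1,0.632,-0.282,0,0,0,0],
  [1,0.632,-0.282,0,0,0,0],
  [1,0.632,-0.282,0,0,0,0],
  [1,0.632,-0.282,0.1,0,0,0],
  [1,0.632,-0.282,0.2,0,0,0],
  [1,0.632,-0.282,0.3,0,0,0],
])

```text
time_s: 2.1
ee_pos: [0.6977, 0.0544, 0.283]
orientation: [[0.901, 0.434, -0.001], [0.434, -0.901, -0.001], [-0.001, 0.0, -1.0]]
ft_force: [0.5, -0.3, -0.7]
finger_gap: 0.0854
gripper_force: 0.0
```

Run:
```python
from h import *
c=camera("wrist"); cv2.imwrite("pics/w1.png",c["color"][:,:,::-1])
go((.6984,.0608,.073))
```

```text
(0.6984, 0.0608, 0.073) d [ 0.0026  0.0064 -0.0483] norm [ 0.0139 -0.011   0.1208]
```

View pics/w1.png

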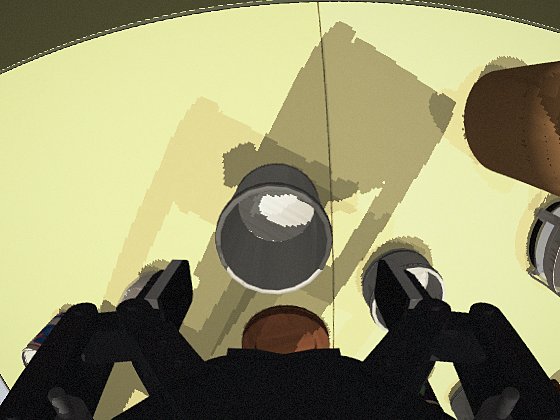

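The wrist view shows the deep tier's mouth at (275,230) between the pads, with the ledge far behind. I'll centre and descend with settling rows.

servo_tool([
  [1,0.006,-0.01,0.06,0,0,0],
  [1,0.006,-0.01,0.14,0,0,0],
  [1,0.006,-0.01,0.14,0,0,0],
  [1,0.006,-0.01,0.14,0,0,0],
])

```text
time_s: 2.65
ee_pos: [0.6989, 0.0597, 0.2301]
orientation: [[0.901, 0.434, 0.001], [0.434, -0.901, -0.0], [0.001, 0.001, -1.0]]
ft_force: [0.2, -0.2, 0.6]
finger_gap: 0.0854
gripper_force: 0.0
```

Run:
```python
from h import *
go((.6984,.0608,.073))
```

```text
(0.6984, 0.0608, 0.073) d [-0.0005  0.0011 -0.0021] norm [ 0.0001 -0.0031  0.0053]
```

servo_tool([
  [0,0,0,0,0,0,0],
  [0,0,0,0,0,0,0],
  [0,0,0,0,0,0,0],
  [0,0,0,0,0,0,0],
  [0,0,0,0,0,0,0],
  [0,0,0,0,0,0,0],
])

```text
time_s: 3.4
ee_pos: [0.6991, 0.0605, 0.2314]
orientation: [[0.9, 0.435, 0.004], [0.435, -0.9, -0.0], [0.004, 0.002, -1.0]]
ft_force: [-0.8, 0.2, 5.2]
finger_gap: 0.0634
gripper_force: 65.8
```

Run:
```python
from h import *
o=get_obs();print(o["ee_pos"],o["ft_force"])
go((.576,-.006,.073+.0055))
```

```text
[0.69913984 0.0605158  0.23137598] [-0.80012768  0.23596772  5.17209761]
(0.576, -0.006, 0.0785) d [-0.1231 -0.0665  0.0021] norm [-0.3495  0.0158 -0.0065]
```

servo_tool([
  [0,0,0,-0.06,0,0,0],
  [0,0,0,-0.12,0,0,0],
  [0,-0.07,0.003,-0.12,0,0,0],
  [0,-0.17,0.008,-0.12,0,0,0],
  [0,-0.27,0.012,-0.12,0,0,0],
  [0,-0.35,0.016,-0.12,0,0,0],
  [0,-0.35,0.016,-0.12,0,0,0],
  [0,-0.35,0.016,-0.12,0,0,0],
])

```text
time_s: 4.4
ee_pos: [0.5757, -0.0062, 0.2775]
orientation: [[0.901, 0.434, 0.002], [0.434, -0.901, -0.0], [0.002, 0.001, -1.0]]
ft_force: [-0.2, 0.5, -1.5]
finger_gap: 0.0632
gripper_force: 66.1
```

Run:
```python
from h import *
o=get_obs();print(o["finger_gap"],o["ft_force"])
for n in("top","scene"):
    c=camera(n); P=pts(c); cv2.imwrite(f"pics/{n}2.png",c["color"][:,:,::-1]); print(fit(P,(.576,-.006),.0305,.12,.15,.05))
    q=P[np.hypot(P[...,0]-.576,P[...,1]+.006)<.06]; print(np.histogram(q[:,2],bins=np.arange(0,.16,.01))[0])
go((.576,-.006,.073+.0055))
```

```text
0.06320082323428489 [-0.15554988  0.47795186 -1.52839461]
(array([ 0.5763, -0.0049]), 68, np.float64(0.0016), np.float64(0.148))
[261 124   0   0   0   8  94  14  11  13  11  17  17  47   4]
(array([ 0.5749, -0.0033]), 216, np.float64(0.0031), np.float64(0.144))
[626 301   0   0   0  32  78  85  94  97  83  76 100 112   4]
(0.576, -0.006, 0.0785) d [ 0.     -0.0001 -0.0436] norm [-0.0002  0.0002  0.1091]
```

View pics/scene2.png

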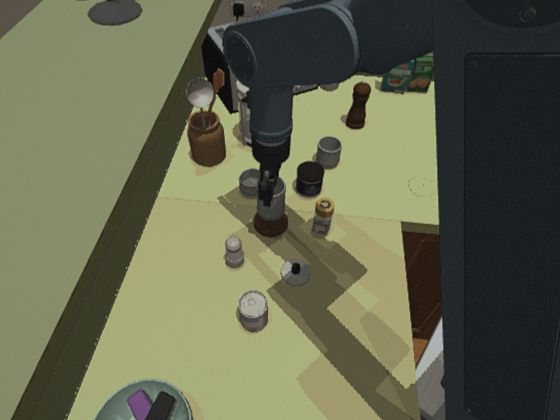

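The deep tier is held upright above the base at (270,215). Lowering it now.

servo_tool([
  [0,0,0,0.04,0,0,0],
  [0,0,0,0.075,0,0,0],
  [0,0,0,0.09,0,0,0],
  [0,0,0,0.1,0,0,0],
  [0,0,0,0.105,0,0,0],
  [0,0,0,0.108,0,0,0],
  [0,0,0,0.108,0,0,0],
])

```text
time_s: 5.38
ee_pos: [0.5749, -0.0056, 0.2366]
orientation: [[0.9, 0.435, 0.001], [0.435, -0.9, 0.0], [0.001, 0.0, -1.0]]
ft_force: [-8.7, 3.4, 21.7]
finger_gap: 0.063
gripper_force: 68.4
```

servo_tool([
  [0,0,0,-0.006,0,0,0],
  [1,0,0,-0.006,0,0,0],
  [1,0,0,-0.006,0,0,0],
  [1,0,0,-0.006,0,0,0],
  [1,0,0,-0.006,0,0,0],
  [1,0,0,-0.1,0,0,0],
  [1,0,0,-0.25,0,0,0],
  [1,0,0,-0.4,0,0,0],
])

```text
time_s: 6.38
ee_pos: [0.5749, -0.0062, 0.3947]
orientation: [[0.901, 0.435, -0.001], [0.435, -0.901, 0.0], [-0.001, -0.001, -1.0]]
ft_force: [2.0, 0.9, -0.6]
finger_gap: 0.0852
gripper_force: 0.0
```

Run:
```python
from h import *
for n in("top","scene"):
    c=camera(n); P=pts(c); print(fit(P,(.576,-.006),.0305,.085,.105,.05))
go((.5804,-.2698,.25)); go((.5804,-.2698,.049))
```

```text
(array([ 0.5748, -0.0068]), 76, np.float64(0.001), np.float64(0.1))
(array([ 0.574 , -0.0042]), 245, np.float64(0.001), np.float64(0.098))
(0.5804, -0.2698, 0.25) d [ 0.0037 -0.2634  0.0037] norm [-0.278   0.597  -0.0073]
(0.5804, -0.2698, 0.049) d [ 0.0037 -0.2634 -0.1973] norm [-0.2836  0.5927  0.4952]
```

servo_tool([
  [1,-0.28,0.595,0,0,0,0],
  [1,-0.28,0.595,0,0,0,0],
  [1,-0.28,0.595,0,0,0,0],
  [1,-0.28,0.595,0,0,0,0],
  [1,-0.28,0.595,0,0,0,0],
  [1,-0.28,0.595,0.1,0,0,0],
  [1,-0.28,0.595,0.2,0,0,0],
  [1,-0.28,0.595,0.2,0,0,0],
])

```text
time_s: 7.48
ee_pos: [0.5767, -0.2677, 0.3096]
orientation: [[0.9, 0.435, -0.007], [0.435, -0.9, 0.005], [-0.004, -0.008, -1.0]]
ft_force: [-0.4, -0.3, -0.2]
finger_gap: 0.0854
gripper_force: 0.0
```

Run:
```python
from h import *
go((.5804,-.2698,.049))
```

```text
(0.5804, -0.2698, 0.049) d [ 0.0037 -0.0021 -0.1056] norm [0.0071 0.0109 0.264 ]
```

servo_tool([
  [1,0.003,0.005,0.1,0,0,0],
  [1,0.003,0.005,0.2,0,0,0],
  [1,0.003,0.005,0.25,0,0,0],
  [1,0.003,0.005,0.265,0,0,0],
  [1,0.003,0.005,0.265,0,0,0],
  [1,0.003,0.005,0.265,0,0,0],
])

```text
time_s: 8.22
ee_pos: [0.5804, -0.2707, 0.2094]
orientation: [[0.9, 0.435, 0.003], [0.435, -0.9, -0.002], [0.002, 0.003, -1.0]]
ft_force: [0.2, -0.7, 1.2]
finger_gap: 0.0852
gripper_force: 0.0
```

Run:
```python
from h import *
go((.5804,-.2698,.049))
```

```text
(0.5804, -0.2698, 0.049) d [ 0.      0.0009 -0.0054] norm [ 0.001  -0.0021  0.0134]
```

Centred; lower 4 mm more and close.

servo_tool([
  [1,0,0,0.01,0,0,0],
  [0,0,0,0.01,0,0,0],
  [0,0,0,0.01,0,0,0],
  [0,0,0,0.01,0,0,0],
  [0,0,0,0.01,0,0,0],
  [0,0,0,0.01,0,0,0],
  [0,0,0,0.01,0,0,0],
])

```text
time_s: 9.1
ee_pos: [0.5799, -0.2706, 0.2042]
orientation: [[0.901, 0.435, 0.001], [0.435, -0.901, -0.001], [0.001, 0.001, -1.0]]
ft_force: [-0.3, -0.4, 6.6]
finger_gap: 0.0629
gripper_force: 66.1
```

Run:
```python
from h import *
o=get_obs(); z=o["ee_pos"][2]; print(z)
go((.5744,-.0055,z-.155+.087));
```

```text
0.20424850706942294
(0.5744, -0.0055, np.float64(0.13624850706942293)) d [-0.0055  0.2651  0.087 ] norm [ 0.2758 -0.6027 -0.2179]
```

servo_tool([
  [0,0,0,-0.12,0,0,0],
  [0,0,0,-0.24,0,0,0],
  [0,0,0,-0.34,0,0,0],
  [0,0.05,-0.11,-0.34,0,0,0],
  [0,0.11,-0.24,-0.34,0,0,0],
  [0,0.17,-0.37,-0.34,0,0,0],
  [0,0.23,-0.5,-0.34,0,0,0],
  [0,0.276,-0.603,-0.34,0,0,0],
])

```text
time_s: 10.1
ee_pos: [0.5736, -0.003, 0.3389]
orientation: [[0.9, 0.436, -0.001], [0.436, -0.9, 0.001], [-0.001, -0.001, -1.0]]
ft_force: [0.3, 0.6, -0.6]
finger_gap: 0.063
gripper_force: 66.4
```

servo_tool([
  [0,0,0,0,0,0,0],
  [0,0,0,0,0,0,0],
  [0,0,0,0,0,0,0],
])

```text
time_s: 10.48
ee_pos: [0.5743, -0.0064, 0.3392]
orientation: [[0.901, 0.433, -0.0], [0.433, -0.901, -0.0], [-0.0, 0.0, -1.0]]
ft_force: [0.2, -0.6, -1.8]
finger_gap: 0.0631
gripper_force: 66.5
```

Run:
```python
from h import *
for n in("top","scene"):
    c=camera(n); P=pts(c); cv2.imwrite(f"pics/{n}3.png",c["color"][:,:,::-1]); print(fit(P,(.5744,-.0055),.0305,.185,.21,.05))
go((.5744,-.0055,.2042-.155+.087))
```

```text
(array([ 0.5755, -0.0045]), 72, np.float64(0.0015), np.float64(0.208))
(array([ 0.5738, -0.0036]), 245, np.float64(0.0031), np.float64(0.209))
(0.5744, -0.0055, 0.1362) d [ 0.0001  0.001  -0.0481] norm [ 0.0013 -0.0022  0.1203]
```

View pics/scene3.png

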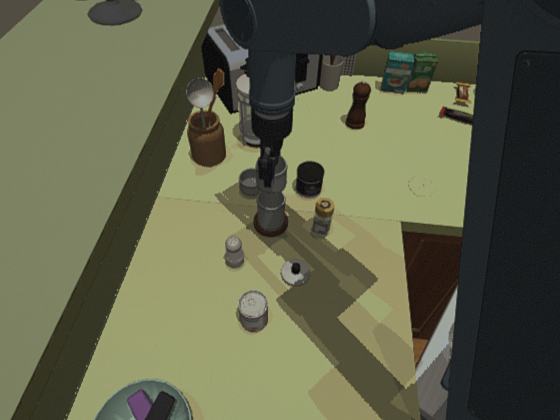

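The middle tier (272,175) hangs in line above the deep tier (270,210). Lowering it.

servo_tool([
  [0,0,0,0.05,0,0,0],
  [0,0,0,0.085,0,0,0],
  [0,0,0,0.1,0,0,0],
  [0,0,0,0.11,0,0,0],
  [0,0,0,0.116,0,0,0],
  [0,0,0,0.12,0,0,0],
  [0,0,0,0.12,0,0,0],
])

```text
time_s: 11.45
ee_pos: [0.5743, -0.0052, 0.2917]
orientation: [[0.9, 0.435, 0.0], [0.435, -0.9, -0.0], [0.0, 0.0, -1.0]]
ft_force: [0.2, -1.4, -1.9]
finger_gap: 0.0634
gripper_force: 66.4
```

servo_tool([
  [0,0,0,0.004,0,0,0],
  [0,0,0,0.006,0,0,0],
  [0,0,0,0.006,0,0,0],
])

```text
time_s: 11.82
ee_pos: [0.5744, -0.0051, 0.2912]
orientation: [[0.9, 0.435, 0.002], [0.435, -0.9, -0.0], [0.002, 0.001, -1.0]]
ft_force: [-3.6, -0.1, 10.2]
finger_gap: 0.0628
gripper_force: 67.6
```

Contact at the expected seated height. Release and retreat.

servo_tool([
  [1,0,0,-0.003,0,0,0],
  [1,0,0,-0.003,0,0,0],
  [1,0,0,-0.003,0,0,0],
  [1,0,0,-0.003,0,0,0],
  [1,0,0,-0.05,0,0,0],
  [1,0,0,-0.15,0,0,0],
  [1,0,0,-0.25,0,0,0],
  [1,0,0,-0.25,0,0,0],
])

```text
time_s: 12.82
ee_pos: [0.5751, -0.0054, 0.3928]
orientation: [[0.9, 0.435, 0.007], [0.435, -0.901, -0.001], [0.006, 0.004, -1.0]]
ft_force: [0.2, -0.6, -0.0]
finger_gap: 0.0854
gripper_force: 0.0
```

Run:
```python
from h import *
for n in("top","scene"):
    c=camera(n); P=pts(c); print(fit(P,(.5744,-.0055),.0305,.145,.165,.05),fit(P,(.681,-.0646),.0305,.042,.06,.05))
go((.681,-.0646,.029));
```

```text
(array([ 0.5756, -0.0064]), 60, np.float64(0.001), np.float64(0.156)) (array([ 0.6814, -0.0658]), 42, np.float64(0.0008), np.float64(0.05))
(array([ 0.575 , -0.0037]), 223, np.float64(0.0009), np.float64(0.155)) (array([ 0.6805, -0.0633]), 83, np.float64(0.001), np.float64(0.049))
(0.681, -0.0646, 0.029) d [ 0.1069 -0.0594 -0.2051] norm [0.176  0.2498 0.5127]
```

servo_tool([
  [1,0.176,0.25,0,0,0,0],
  [1,0.176,0.25,0,0,0,0],
  [1,0.176,0.25,0,0,0,0],
  [1,0.176,0.25,0.13,0,0,0],
  [1,0.176,0.25,0.26,0,0,0],
  [1,0.176,0.25,0.35,0,0,0],
  [1,0.176,0.25,0.35,0,0,0],
  [1,0.176,0.25,0.35,0,0,0],
])

```text
time_s: 13.92
ee_pos: [0.6812, -0.0645, 0.2503]
orientation: [[0.9, 0.435, 0.001], [0.435, -0.9, -0.0], [0.001, 0.001, -1.0]]
ft_force: [0.6, 0.5, 0.2]
finger_gap: 0.0853
gripper_force: 0.0
```

Run:
```python
from h import *
c=camera("scene"); cv2.imwrite("pics/scene4.png",c["color"][:,:,::-1])
go((.681,-.0646,.029));
```

```text
(0.681, -0.0646, 0.029) d [-0.0006  0.     -0.0672] norm [-0.0017 -0.0011  0.168 ]
```

View pics/scene4.png

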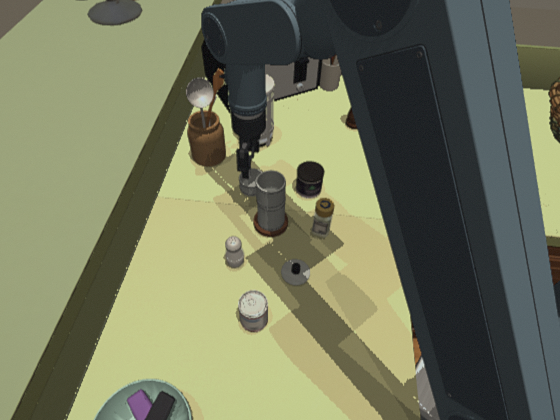

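The two-tier stack stands straight at (270,205), and the gripper is over the shallow tier at (248,180) with clearance. Descend and close.

servo_tool([
  [1,0,0,0.06,0,0,0],
  [1,0,0,0.12,0,0,0],
  [1,0,0,0.155,0,0,0],
  [1,0,0,0.166,0,0,0],
  [1,0,0,0.166,0,0,0],
  [1,0,0,0.166,0,0,0],
])

```text
time_s: 14.72
ee_pos: [0.6816, -0.0648, 0.1839]
orientation: [[0.901, 0.435, 0.002], [0.435, -0.901, -0.0], [0.001, 0.001, -1.0]]
ft_force: [0.8, 0.5, 0.0]
finger_gap: 0.0852
gripper_force: 0.0
```

servo_tool([
  [0,0,0,0,0,0,0],
  [0,0,0,0,0,0,0],
  [0,0,0,0,0,0,0],
  [0,0,0,0,0,0,0],
  [0,0,0,0,0,0,0],
  [0,0,0,0,0,0,0],
])

```text
time_s: 15.48
ee_pos: [0.6816, -0.0648, 0.1838]
orientation: [[0.901, 0.435, 0.002], [0.435, -0.901, -0.0], [0.002, 0.001, -1.0]]
ft_force: [-0.5, 0.0, 5.9]
finger_gap: 0.0616
gripper_force: 65.9
```

Run:
```python
from h import *
o=get_obs(); z=o["ee_pos"][2]; print(z)
go((.575,-.005,z-.155+.1445))
```

```text
0.18384087511559932
(0.575, -0.005, np.float64(0.1733408751155993)) d [-0.1066  0.0598  0.1445] norm [-0.1744 -0.25   -0.3619]
```

servo_tool([
  [0,0,0,-0.1,0,0,0],
  [0,0,0,-0.22,0,0,0],
  [0,0,0,-0.34,0,0,0],
  [0,0,0,-0.46,0,0,0],
  [0,0,0,-0.47,0,0,0],
  [0,-0.07,-0.1,-0.47,0,0,0],
  [0,-0.14,-0.2,-0.47,0,0,0],
  [0,-0.174,-0.25,-0.47,0,0,0],
])

```text
time_s: 16.48
ee_pos: [0.5724, -0.0037, 0.369]
orientation: [[0.9, 0.435, -0.004], [0.435, -0.9, 0.001], [-0.003, -0.003, -1.0]]
ft_force: [0.8, -0.7, -0.2]
finger_gap: 0.0614
gripper_force: 65.6
```

servo_tool([
  [0,0,0,0,0,0,0],
  [0,0,0,0,0,0,0],
  [0,0,0,0,0,0,0],
])

```text
time_s: 16.85
ee_pos: [0.5758, -0.0055, 0.3702]
orientation: [[0.901, 0.434, -0.0], [0.434, -0.901, -0.0], [-0.0, -0.0, -1.0]]
ft_force: [-0.4, 0.1, -0.9]
finger_gap: 0.0621
gripper_force: 65.6
```

Run:
```python
from h import *
for n in("top","scene"):
    c=camera(n); P=pts(c); cv2.imwrite(f"pics/{n}5.png",c["color"][:,:,::-1]); print(fit(P,(.575,-.005),.0305,.225,.25,.05))
go((.575,-.005,.1838-.155+.1445))
```

```text
(array([5.771e-01, 3.000e-04]), 68, np.float64(0.0026), np.float64(0.25))
(array([ 0.5745, -0.0038]), 169, np.float64(0.0034), np.float64(0.25))
(0.575, -0.005, 0.17329999999999998) d [-0.0006  0.0005 -0.0419] norm [-0.0008 -0.0016  0.1048]
```

View pics/scene5.png

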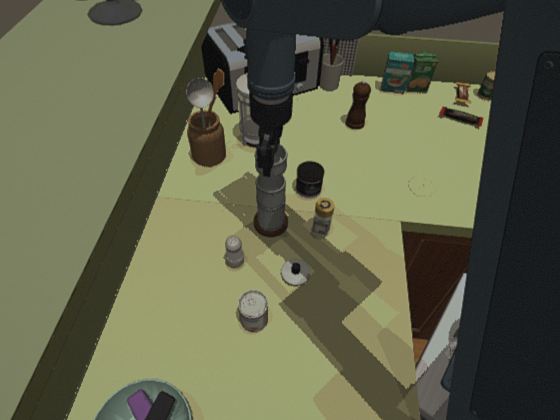

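The shallow tier (272,158) is level above the stack, so I'll lower it.

servo_tool([
  [0,0,0,0.04,0,0,0],
  [0,0,0,0.07,0,0,0],
  [0,0,0,0.088,0,0,0],
  [0,0,0,0.098,0,0,0],
  [0,0,0,0.104,0,0,0],
  [0,0,0,0.107,0,0,0],
  [0,0,0,0.107,0,0,0],
])

```text
time_s: 17.82
ee_pos: [0.575, -0.0049, 0.3284]
orientation: [[0.901, 0.435, 0.001], [0.435, -0.901, -0.0], [0.001, 0.001, -1.0]]
ft_force: [0.1, -0.1, 0.5]
finger_gap: 0.0617
gripper_force: 65.8
```

servo_tool([
  [0,0,0,0.003,0,0,0],
  [0,0,0,0.005,0,0,0],
  [0,0,0,0.005,0,0,0],
])

```text
time_s: 18.2
ee_pos: [0.5751, -0.0048, 0.3282]
orientation: [[0.9, 0.435, 0.003], [0.435, -0.9, -0.0], [0.002, 0.001, -1.0]]
ft_force: [-3.3, 0.7, 10.5]
finger_gap: 0.0621
gripper_force: 67.1
```

servo_tool([
  [1,0,0,-0.003,0,0,0],
  [1,0,0,-0.003,0,0,0],
  [1,0,0,-0.003,0,0,0],
  [1,0,0,-0.003,0,0,0],
  [1,0,0,-0.05,0,0,0],
  [1,0,0,-0.13,0,0,0],
  [1,0,0,-0.18,0,0,0],
  [1,0,0,-0.18,0,0,0],
])

```text
time_s: 19.2
ee_pos: [0.5754, -0.005, 0.3994]
orientation: [[0.901, 0.435, 0.004], [0.435, -0.901, -0.001], [0.003, 0.002, -1.0]]
ft_force: [0.9, 0.5, -0.8]
finger_gap: 0.0854
gripper_force: 0.0
```

Run:
```python
from h import *
for n in("top","scene"):
    c=camera(n); P=pts(c); print(fit(P,(.575,-.005),.0305,.183,.2,.05),fit(P,(.4487,.0726),.007,.033,.05,.03))
go((.4487,.0726,.028))
```

```text
(array([ 0.5757, -0.0063]), 55, np.float64(0.001), np.float64(0.194)) (array([0.4493, 0.0714]), 64, np.float64(0.0018), np.float64(0.04))
(array([ 0.5751, -0.0037]), 198, np.float64(0.001), np.float64(0.192)) (array([0.4479, 0.0737]), 51, np.float64(0.0018), np.float64(0.04))
(0.4487, 0.0726, 0.028) d [-0.126   0.0775 -0.2141] norm [-0.1991 -0.3112  0.5356]
```

servo_tool([
  [0.6,-0.199,-0.311,0,0,0,0],
  [0.6,-0.199,-0.311,0,0,0,0],
  [0.6,-0.199,-0.311,0,0,0,0],
  [0.6,-0.199,-0.311,0.1,0,0,0],
  [0.6,-0.199,-0.311,0.22,0,0,0],
  [0.6,-0.199,-0.311,0.34,0,0,0],
  [0.6,-0.199,-0.311,0.4,0,0,0],
  [0.6,-0.199,-0.311,0.4,0,0,0],
])

```text
time_s: 20.3
ee_pos: [0.4484, 0.0724, 0.2357]
orientation: [[0.901, 0.435, -0.006], [0.435, -0.901, 0.0], [-0.005, -0.003, -1.0]]
ft_force: [1.0, -0.7, -0.3]
finger_gap: 0.0515
gripper_force: 0.0
```

servo_tool([
  [0.6,0,0,0,0,0,0],
  [0.6,0,0,0,0,0,0],
])

```text
time_s: 20.55
ee_pos: [0.4499, 0.0724, 0.2391]
orientation: [[0.901, 0.435, 0.003], [0.435, -0.901, -0.0], [0.002, 0.001, -1.0]]
ft_force: [-0.8, -0.7, 0.6]
finger_gap: 0.0512
gripper_force: 0.0
```

Run:
```python
from h import *
c=camera("wrist"); cv2.imwrite("pics/w6.png",c["color"][:,:,::-1])
go((.4487,.0726,.037))
```

```text
(0.4487, 0.0726, 0.037) d [-0.0011  0.0002 -0.0471] norm [-0.0025 -0.0017  0.1176]
```

View pics/w6.png

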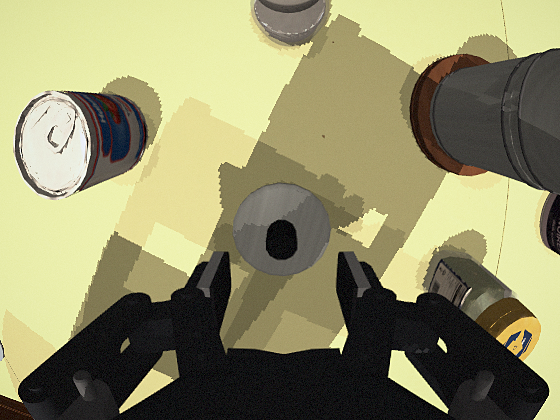

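The knob (282,240) lies centred between the pads (215 and 350), with the jar and food tin clear. Descend and close.

servo_tool([
  [0.6,-0.002,-0.002,0.05,0,0,0],
  [0.6,-0.002,-0.002,0.095,0,0,0],
  [0.6,-0.002,-0.002,0.112,0,0,0],
  [0.6,-0.002,-0.002,0.115,0,0,0],
  [0.6,-0.002,-0.002,0.115,0,0,0],
])

```text
time_s: 21.22
ee_pos: [0.4485, 0.0729, 0.1925]
orientation: [[0.901, 0.435, 0.001], [0.435, -0.901, -0.0], [0.001, 0.001, -1.0]]
ft_force: [0.7, -0.3, -0.3]
finger_gap: 0.0514
gripper_force: 0.0
```

servo_tool([
  [0,0,0,0,0,0,0],
  [0,0,0,0,0,0,0],
  [0,0,0,0,0,0,0],
  [0,0,0,0,0,0,0],
  [0,0,0,0,0,0,0],
  [0,0,0,0,0,0,0],
])

```text
time_s: 21.98
ee_pos: [0.4483, 0.0729, 0.1926]
orientation: [[0.9, 0.435, 0.001], [0.435, -0.9, -0.0], [0.001, 0.001, -1.0]]
ft_force: [-1.5, 0.3, 4.0]
finger_gap: 0.0164
gripper_force: 58.5
```

Run:
```python
from h import *
o=get_obs(); z=o["ee_pos"][2]; print(z)
go((.5754,-.005,z-.155+.182))
```

```text
0.1925609069702929
(0.5754, -0.005, np.float64(0.2195609069702929)) d [ 0.1271 -0.0779  0.182 ] norm [ 0.2018  0.3137 -0.4547]
```

servo_tool([
  [0,0,0,-0.1,0,0,0],
  [0,0,0,-0.22,0,0,0],
  [0,0,0,-0.34,0,0,0],
  [0,0,0,-0.46,0,0,0],
  [0,0,0,-0.56,0,0,0],
  [0,0,0,-0.56,0,0,0],
])

```text
time_s: 22.72
ee_pos: [0.4487, 0.0729, 0.4193]
orientation: [[0.9, 0.435, 0.007], [0.435, -0.9, -0.001], [0.006, 0.004, -1.0]]
ft_force: [1.0, 0.4, -1.1]
finger_gap: 0.0165
gripper_force: 58.9
```

servo_tool([
  [0,0.05,0.08,0,0,0,0],
  [0,0.11,0.17,0,0,0,0],
  [0,0.17,0.264,0,0,0,0],
  [0,0.202,0.314,0,0,0,0],
  [0,0.202,0.314,0,0,0,0],
  [0,0.202,0.314,0,0,0,0],
  [0,0.202,0.314,0,0,0,0],
])

```text
time_s: 23.6
ee_pos: [0.5746, -0.0044, 0.4158]
orientation: [[0.9, 0.435, -0.001], [0.435, -0.9, 0.0], [-0.001, -0.001, -1.0]]
ft_force: [-0.4, 0.1, -0.3]
finger_gap: 0.0163
gripper_force: 59.0
```

Run:
```python
from h import *
for n in("top","scene"):
    c=camera(n); P=pts(c); cv2.imwrite(f"pics/{n}7.png",cv2.resize(c["color"][100:260,190:350,::-1],None,fx=3,fy=3))
    q=P[(P[...,2]>.225)&(P[...,2]<.245)&(np.hypot(P[...,0]-.5754,P[...,1]+.005)<.05)]; print(len(q),q.min(0),q.max(0))
go((.5754,-.005,.1926-.155+.182))
```

```text
151 [ 0.54533239 -0.00321072  0.23300499] [0.56874007 0.02321337 0.24452101]
446 [ 0.54321834 -0.03546635  0.23157545] [0.60618643 0.02837274 0.24480635]
(0.5754, -0.005, 0.2196) d [ 0.0006 -0.0005 -0.0416] norm [0.0007 0.0017 0.1039]
```

View pics/scene7.png

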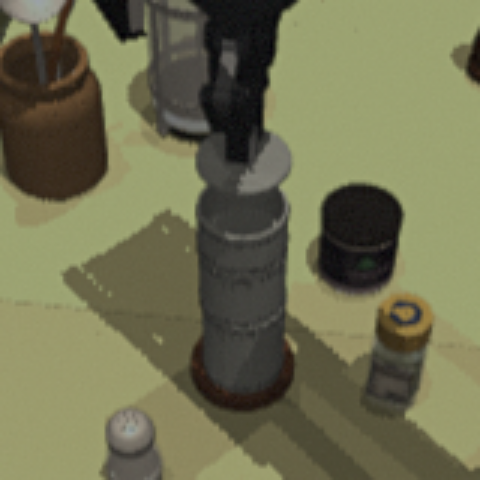

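The crop shows the lid (243,160) level over the straight stack (243,210), so I'll lower it.

servo_tool([
  [0,0,0.001,0.04,0,0,0],
  [0,0,0.001,0.07,0,0,0],
  [0,0,0.001,0.088,0,0,0],
  [0,0,0.001,0.098,0,0,0],
  [0,0,0.001,0.104,0,0,0],
  [0,0,0.001,0.107,0,0,0],
  [0,0,0.001,0.107,0,0,0],
])

```text
time_s: 24.58
ee_pos: [0.5759, -0.0055, 0.3746]
orientation: [[0.901, 0.435, 0.002], [0.435, -0.901, -0.0], [0.002, 0.001, -1.0]]
ft_force: [-1.5, 0.6, 5.1]
finger_gap: 0.0169
gripper_force: 59.6
```

servo_tool([
  [0,0,0,0.002,0,0,0],
  [0.6,0,0,0,0,0,0],
  [0.6,0,0,0,0,0,0],
  [0.6,0,0,0,0,0,0],
  [0.6,0,0,-0.05,0,0,0],
  [0.6,0,0,-0.15,0,0,0],
  [0.6,0,0,-0.25,0,0,0],
  [0.6,0,0,-0.25,0,0,0],
])

```text
time_s: 25.58
ee_pos: [0.5762, -0.0055, 0.4768]
orientation: [[0.901, 0.435, 0.007], [0.435, -0.901, -0.001], [0.006, 0.004, -1.0]]
ft_force: [0.8, -1.3, 0.8]
finger_gap: 0.0512
gripper_force: 0.0
```

Run:
```python
from h import *
for n in("top","scene"):
    c=camera(n); P=pts(c); cv2.imwrite(f"pics/{n}8.png",cv2.resize(c["color"][100:260,190:350,::-1],None,fx=3,fy=3))
    print(fit(P,(.575,-.005),.008,.21,.24,.03))
    q=P[(P[...,2]>.185)&(P[...,2]<.21)&(np.hypot(P[...,0]-.5754,P[...,1]+.005)<.05)]; print(q.min(0),q.max(0),np.median(q[:,2]))
```

```text
h.py:13: RuntimeWarning: Mean of empty slice.
  return s.x.round(4),len(q),np.abs(s.fun).mean().round(4),q[:,2].max().round(3)
  ret = ret.dtype.type(ret / rcount)
Traceback (most recent call last):
  File "h.py", line 13, in fit
    return s.x.round(4),len(q),np.abs(s.fun).mean().round(4),q[:,2].max().round(3)
                                                             ~~~~~~~~~~^^
ValueError: zero-size array to reduction operation maximum which has no identity
```

Run:
```python
from h import *
for n in("top","scene"):
    c=camera(n); P=pts(c); cv2.imwrite(f"pics/{n}9.png",cv2.resize(c["color"][100:260,190:350,::-1],None,fx=3,fy=3))
    for a,b in((.185,.21),(.21,.235)):
        q=P[(P[...,2]>a)&(P[...,2]<b)&(np.hypot(P[...,0]-.5754,P[...,1]+.005)<.05)]
        if len(q): print(n,len(q),q.min(0).round(4),q.max(0).round(4),np.median(q[:,2]))
```

```text
top 132 [0.558  0.0096 0.1852] [0.6025 0.0262 0.2001] 0.19642361703879352
scene 575 [ 0.5434 -0.0367  0.1852] [0.6062 0.0287 0.2098] 0.19585976551736284
scene 72 [ 0.5662 -0.0139  0.2103] [0.5832 0.0041 0.2218] 0.2181372325691656
```

View pics/scene9.png

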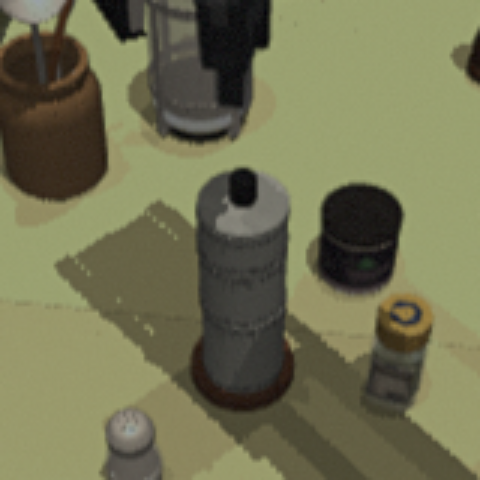

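The lid (243,205) sits flush, the stack is straight and the bystanders stand where they were.

```bash
python3 -c "
from rig import *
print(sign_off())"
```

```text
the job is handed in; nothing more can be done
None
```

The lunch box is stacked and handed in: deep, middle and shallow tiers and the lid all measured at seated height, and nothing else appeared to move; no verdict came back from the judge.

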